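# Fit the board clamp on the swivel base and index it

### The arm

A 6-joint arm with a two-finger parallel gripper is mounted at the origin on a cart in front of the work surface, level with it; the furniture and walls round the work are solid. World frame = base frame: x ahead of the robot, y to its left, z up, the work surface at z = 0. Lengths are in mm, angles in degrees, forces in N, time in s.
With the tool pointing down it reaches from about 250 to 775 mm from the base axis. Payload 4 kg.
Tool frame: the origin (TCP) lies midway between the tips of the shut fingers; the grasp point (between the pads) lies 19 mm behind it; z points along the fingers, y is the line along which they close (so a half turn about z gives the same grasp; the last joint's range is limited). The gripper opens to 94 mm and grips with 3 to 60 N. Pads are 16 mm wide; open, the fingers measure 119 mm over their backs; the gripper's body (75 mm by 177 mm) begins 78 mm behind the grasp point.
Start: joints at [58.722, 4.996, 78.535, -0, 96.463, -5.907], TCP at [235.671, 496.97, 205.506] pointing down, gripper open.
Joint ranges: [-177.83, 177.83], [-43.37, 116.18], [15.69, 146.23], [-61.86, 241.86], [9.47, 152.12], [-147.06, 147.06]. Speed limits (degrees/s): [159.86, 159.86, 180, 180, 180, 180].

### API

Orientations are given as a 3x3 rotation matrix whose columns are the frame's x, y, z axes.
In Python, from workcell import env gives the robot as it stands.
- The arm moves only by the tool servo_tool, never from a script. Its argument "series" is text: rows parted by semicolons, each of 7 numbers parted by spaces: the turn, a rotation vector about the tool's x, y, z in degrees, then the shift along the tool's x, y, z in mm, then the opening, from -1 (shut) to 1 (fully open), so that 0 is half open. A call has 1 to 20 rows; each row shifts and turns the commanded pose from where the row before left it, along the tool's axes as they then stand; what a row does not reach is not made up. A row lasts 1/12 s, in which the tool goes at most 41.7 mm and 7.16 degrees, less where a joint would pass 70% of its speed; a pose out of reach is approached as far as the arm can. A call is refused whole if a number of a shift passes 41.7 or a number of a turn 7.16, either way. A call with a gripper value outside its range is refused whole. The fingers move at their own pace and stop on an object; the grip force is fixed at half the most. Time passes only in rows, so rows that do not move let the fingers close. It gives the time, the measured TCP pose, the force, the opening and the grip force at its end, in the units of the state.
- env.sense(): the state, without advancing time (a new reading comes with each control period).
- env.grab_frame(name): name is "scene" or "side" or "wrist"; returns a dict with "img" (420x560x3 uint8, blue, green, red), "depth" (420x560 float32, mm along the optical axis (not along the pixel's ray), 0 where there is no reading), "fx", "fy", "cx", "cy" (pixels), "R" (3x3) and "t" (3): a world point X has camera coordinates R X + t. Camera axes: x right, y down, z forward; pixel columns grow to the right and rows downward; lengths in mm; the calibration is good to about 2 mm. A picture is of the moment at which its call begins.
- env.sign_off(): hands the job in; it is judged then, once.
Trained networks look in the newest picture that a camera, given by its name, has taken for a name from the list of things; names that differ only in an ending like _2 or _b are one class to them, and where a whole thing is asked for, a point or a joint stands for the part that bears it (a point fixed in the world has none). Each returns a list of dicts, best first, with "p" (0 to 1); they miss things now and then, are a little off and sometimes report something else, mostly with a low value. They report only what shows in the picture. A call takes as long as a camera call.
- env.find_in(label, camera): "pixel" ([column, row] in pixels, amid what is visible of it).
The state is a dict: "time": time; "joints": joint angles; "qvel": joint speeds; "effort": joint torques, N m; "eef_pos": TCP position; "orientation": TCP orientation; "wrist_force": force on the tool from outside, world axes, zero at the start; "wrist_torque": the same for the moment, N m; "finger_gap": finger opening in mm; "finger_force": force on a finger pad.
Only numpy, scipy, OpenCV 4.12 (cv2) and the standard library are available. Lean on these libraries where they do the work, as an engineer would, in place of code of your own. Each camera call takes 0.05 s, during which the arm holds its last target. There are 200 camera calls.

### The job

Lift the board-clamp head (the one with two upright jaws) up and off its hooks and plug it into the swivel base, pressed fully home so that its collar sits flush on the turret. Then turn it three clicks clockwise, seen from above, leaning on it so that the loose base stays where it stands instead of being dragged round, and let go. Leave the magnifier head hanging.

Things in the scene. Friction and masses are not known exactly. Their poses are not given: they have to be found in the camera images.
- hook_rack: Fixed rack (mm): 300 wide, 168 high; origin on the desk under the crossbar's front face, mid-width; hooks point along its -x (to the robot), y along the crossbar. Two places at y = -75 and +75, which head hangs where varies. Each is two 7 mm wire hooks, 31 mm either side of the head's middle, dipped to a V 75 mm in front; upturned tips end 155 above the desk, 16 above the hanging rod's underside.
- clamp_head: Head (mm) with two black upright jaws (53 either side, tops 42 above origin), loose, about 0.3 kg. Its 12 mm cross rod (along its y, 132 long) lies in the hooks, 145 above the desk. Origin: rod axis, middle; z up. Light metal hub to grip: 24 thick (x), 36 (y), z -20 to +14. Below: 13 mm stem, 30 mm collar with underside at z -76, 12 mm square tang (sides along x, y) to z -98, tapered round tip to z -104.
- lens_head: Magnifier head, loose, hangs in the other place. Same hub, stem, tang and frame as the clamp head, 100 mm cross rod, and an upright round lens 80 mm across whose top is 99 mm above the rod axis.
- swivel_base: Light swivel base, 0.4 kg, standing loose on six rubber feet 48 mm from the axis (round casting 108 mm across, 14 mm high). Unless it is pressed down with some 15 to 20 N, turning the turret drags the whole base round instead of clicking. Origin on the desk, on the swivel axis; a spring index pin juts out at its -x side to 90 mm from the axis.
- index_mark (a point): Top of the index pin's housing on the swivel base, at x = -60 mm, 24 mm above the desk: shows whether the base has been dragged round.
- socket (a point): Centre of the socket's mouth on the turret's flat top (38 mm square block), 50 mm above the desk; turns with it. Socket 13.2 mm square, 31 deep, sides along this frame's x and y and the block's sides; the tang fits at any quarter turn. A sprung ball in the +x wall 10 mm down grips the tang: it does not drop in by its weight, pressing it home takes about 5 to 15 N.
- turret (a joint): Turret angle, rad, grows clockwise seen from above; near 0 at the start. It clicks every 22.5 degrees (0.393 rad) and is drawn to the nearest click; about 0.2 N m takes it over to the next. Three clicks read 1.18. The tang has 0.1 to 0.15 rad of play in the socket, either way.

How it is judged (in metres and radians):
On the way, in this order (a step that is already met when the one before it is completed fails the run):
1. the board-clamp head is lifted off its hooks and drawn clear of the rack (x of clamp_head in the frame of hook_rack below -0.13 m and angle between clamp_head's own z axis and vertical below 0.35 rad and height (world z) of clamp_head above 0.11 m), for 0.1 s.
2. it is plugged fully home in the turret, which still stands at its starting click (horizontal distance between clamp_head and socket below 0.006 m and z of clamp_head in the frame of socket below 0.0785 m and value of joint turret between -0.15 and 0.15 rad), for 0.1 s.
At the end, for the whole second after the job is handed in: The clamp head stands upright in the socket, collar within 2.5 mm of the turret's top, turret at rest three clicks clockwise of its start (1.06 to 1.30 rad); the base has moved under 15 mm, its index pin and the magnifier head under 20 mm (horizontal distance between clamp_head and socket below 0.006 m and z of clamp_head in the frame of socket below 0.0785 m and angle between clamp_head's own z axis and vertical below 0.06 rad and value of joint turret between 1.06 and 1.3 rad and linear speed of clamp_head below 0.03 m/s and distance of each of lens_head, index_mark from where it was at the start of the episode below 0.02 m and distance of swivel_base from where it was at the start of the episode below 0.015 m); the robot touches nothing.
It fails at once if the board-clamp head falls over (angle between clamp_head's own z axis and vertical above 0.8 rad).
It fails at once if the magnifier head is knocked off its hooks (distance of lens_head from where it was at the start of the episode above 0.04 m).
It also fails if it takes over 54 s, if anything falls off the work surface, if the arm or the gripper's body presses on something with over 40 N, if the wrist force passes 120 N, or if a joint passes its speed limit or range.

## Working session

There is one attempt and no reset: what is moved stays moved. The work goes in short steps, Python scripts to look and compute and a tool call to move; the robot and the scene stay as the last step left them, time stands still between calls to the robot, and variables do not carry over. Pictures are saved under pics/ and viewed, at most 10 in all, crops included, and the job is handed in when it is done.

Besides the shell and the picture viewer there is one more tool, called by a JSON object that holds its "api" and its "payload". servo_tool: Moves the arm, as the interface text tells. Its arguments: {"type":"object","properties":{"series":{"type":"string"}},"required":["series"]}

```bash
mkdir -p pics; cat > h.py <<'E'
from workcell import env
import numpy as np, cv2
def ray(f,px):
    d=np.array([(px[0]-f["cx"])/f["fx"],(px[1]-f["cy"])/f["fy"],1.]); R=np.array(f["R"]);t=np.array(f["t"])
    return -R.T@t, R.T@d
def pt(f,px,z=None):
    c,d=ray(f,px)
    if z is None:
        u,v=int(round(px[0])),int(round(px[1])); w=f["depth"][v-1:v+2,u-1:u+2]; w=w[w>0]
        return c+d*np.median(w) if len(w) else None
    return c+d*(z-c[2])/d[2]
def cloud(f):
    v,u=np.mgrid[0:420,0:560]; D=f["depth"]
    P=np.stack([(u-f["cx"])/f["fx"]*D,(v-f["cy"])/f["fy"]*D,D],-1)
    X=(P-np.array(f["t"]))@np.array(f["R"]); X[D<=0]=np.nan
    return X
def proj(f,X):
    c=np.array(f["R"])@np.array(X)+np.array(f["t"]); return [f["fx"]*c[0]/c[2]+f["cx"],f["fy"]*c[1]/c[2]+f["cy"]]
E
python3 - <<'E'
from h import *
np.set_printoptions(precision=1,suppress=True)
ims=[]
for n in("scene","side"):
    f=env.grab_frame(n); ims.append(f["img"]); np.savez(n,**f)
    print(n,-np.array(f["R"]).T@np.array(f["t"]))
    for l in("clamp_head","lens_head","swivel_base","hook_rack","index_mark","socket"):
        for r in env.find_in(l,n)[:2]: print(l,r["p"],np.array(r["pixel"]),pt(f,r["pixel"]))
for n,i in zip("ab",ims): cv2.imwrite(f"pics/{n}1.png",i)
s=env.sense();print(s["time"],s["eef_pos"],s["orientation"],s["finger_gap"])
E
```

```text
scene [  90.3 -868.7  628.6]
clamp_head 0.74 [328.5 214.3] [607.7 -72.1 145.8]
lens_head 0.81 [368.1 227.8] [ 622.4 -208.   172.5]
swivel_base 0.58 [243.3 212.6] [508.7 247.4  26.5]
hook_rack 0.61 [389.9 239. ] [ 659.5 -238.9  151.3]
index_mark 0.85 [244. 215.] [505.7 234.2  25.1]
socket 0.71 [369.3 229.2] [ 622.6 -212.2  171.1]
socket 0.7 [244.2 210.4] [511.5 246.2  33.9]
side [ 330.4 -896.4  740.9]
clamp_head 0.73 [324.5 235.6] [610.  -69.8 147.7]
lens_head 0.57 [354.5 268.7] [ 623.1 -206.5  169.2]
lens_head 0.24 [323.1 236.1] [608.6 -65.6 143.8]
swivel_base 0.79 [247.1 207. ] [506.3 252.3  29.8]
hook_rack 0.71 [389.7 278.5] [773.9 -51.1   1.8]
index_mark 0.78 [252.4 209.8] [518.2 242.1  26.4]
socket 0.8 [253.8 206.2] [522.2 244.2  35.5]
0.7 [235.7 497.  205.6] [[-0.9  0.4  0. ]
 [ 0.4  0.9  0. ]
 [-0.   0.  -1. ]] 93.95334655389193
```

```bash
sleep 1; ls pics
```

```text
a1.png
b1.png
```

```bash
python3 - <<'E'
from h import *
a=cv2.imread("pics/a1.png")[140:320,200:440];b=cv2.imread("pics/b1.png")[140:320,200:440]
a,b=[cv2.resize(i,(800,600),interpolation=cv2.INTER_CUBIC)  for i in(a,b)]
cv2.imwrite("pics/a2.png",a);cv2.imwrite("pics/b2.png",b)
E
```

```text
(no output)
```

View pics/a2.png

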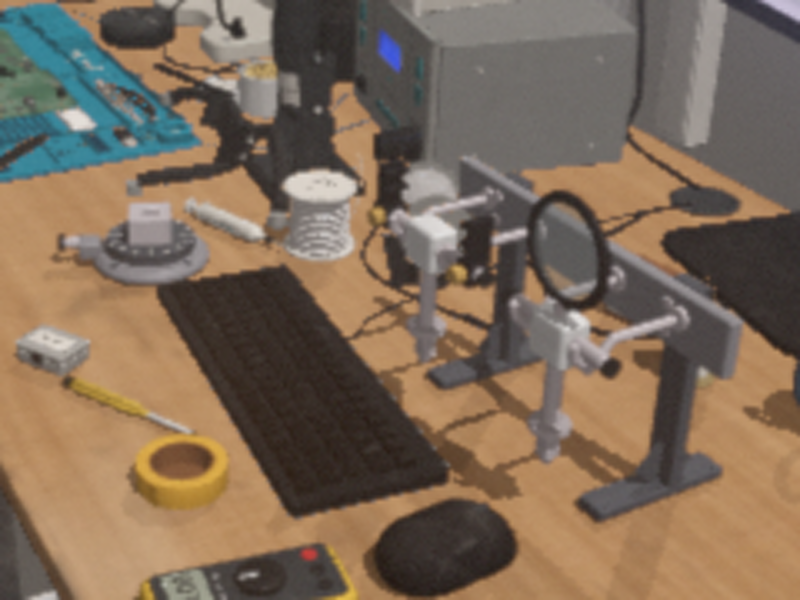

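View pics/b2.png

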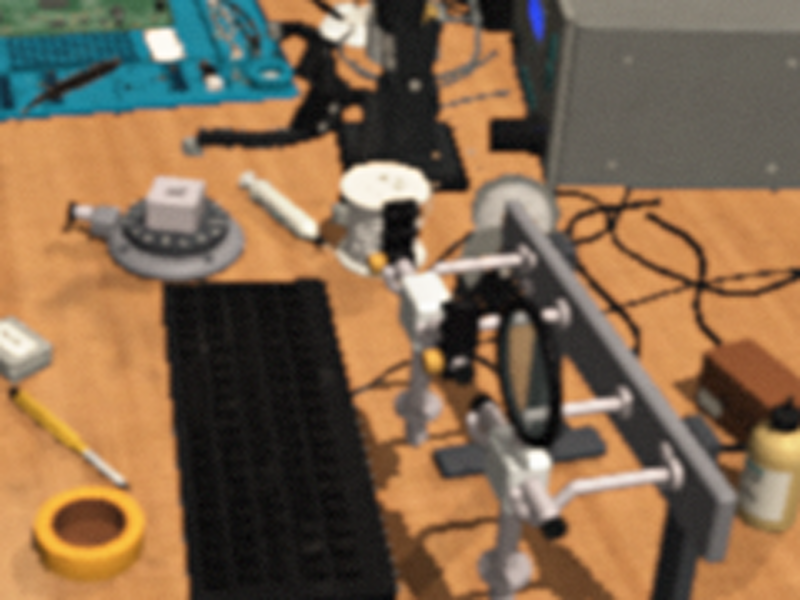

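The pictures show the clamp head in the far rack place (scene crop ~(432,240)), the magnifier in the near place (~(560,310)), and the base at ~(150,240) with its pin pointing to the left (-x). A tall black stand is behind the spool. Next I'll map the obstacles and the rack axis.

```bash
python3 - <<'E'
from h import *
np.set_printoptions(precision=1,suppress=True,linewidth=200)
H=np.full((18,20),-1.)
for n in("scene","side"):
    f=np.load(n+".npz");X=cloud(f).reshape(-1,3);img=f["img"].reshape(-1,3).astype(int)
    X0=X;X=X[~np.isnan(X[:,0])]
    for i,j,z in zip(((X[:,0]-150)//40).astype(int),((X[:,1]+350)//40).astype(int),X[:,2]):
        if 0<=i<18 and 0<=j<20: H[i,j]=max(H[i,j],z)
    # turret top & casting
    m=(abs(X[:,2]-50)<4)&(abs(X[:,0]-515)<60)&(abs(X[:,1]-248)<60); print(n,"turret top",m.sum(),X[m].mean(0), X[m].min(0),X[m].max(0))
    p=X[m][:,:2].astype(np.float32)
    if len(p)>4: print(cv2.minAreaRect(p))
    m=(abs(X[:,2]-12)<9)&(abs(X[:,0]-515)<100)&(abs(X[:,1]-248)<90);print("cast",cv2.minEnclosingCircle(X[m][:,:2].astype(np.float32)))
    # rack crossbar: x>660 z 130..175
    m=(X[:,2]>150)&(X[:,2]<172)&(X[:,0]>655)&(X[:,0]<760)&(X[:,1]<20)&(X[:,1]>-330);print("bar",m.sum(),cv2.minAreaRect(X[m][:,:2].astype(np.float32)),np.polyfit(X[m][:,1],X[m][:,0],1))
print("rows x 150+40i; cols y -350+40j");print(H.astype(int))
E
```

```text
scene turret top 67 [518.6 261.1  48.9] [497.7 240.7  46.2] [541.  286.7  51.3]
((519.0859375, 261.7170104980469), (42.556243896484375, 33.74632263183594), 67.7909164428711)
cast ((539.6044921875, 241.1089324951172), 108.84236145019531)
bar 746 ((690.8040161132812, -130.95555114746094), (68.0149154663086, 299.6949768066406), 0.43844038248062134) [ -0.  691.2]
side turret top 137 [520.3 261.6  50.2] [495.9 238.9  46.1] [543.6 288.5  53.6]
((520.630615234375, 263.3022155761719), (42.71659469604492, 38.48535919189453), 69.01828002929688)
cast ((515.4627075195312, 244.61949157714844), 129.50302124023438)
bar 1599 ((690.2913818359375, -129.4789581298828), (69.86090087890625, 298.8012390136719), 0.09026125073432922) [ -0.  693.1]
rows x 150+40i; cols y -350+40j
[[ -1  -1  -1  -1   0   2   0   0   2   0   0   3   0  -1  -1 575 583 585  -1 586]
 [ -1  -1  -1  -1  -1  -1  -1  -1  -1  -1  -1  -1  -1  -1  -1  -1 574 581 584 385]
 [ -1  -1  -1  -1  -1  -1  -1  -1  -1  -1  -1  -1  -1  -1  -1  -1  -1  -1 588 594]
 [  2   4   3   5   3   4   3   3   3   3   4   3   2   4   3   3   3   3   3 593]
 [
[... 460 characters left out ...]
23  24  22  52  53  25   3   5   6]
 [  4   4  36  37  16  23  23  23  23  23  23  23  25  21  29  30   8  13  31  23]
 [  4   4 236 245 238 189 186 161 188 147  18  19  22  21  18  20  19  34  36   4]
 [  4   5 224 160 157 187 187 149 155   2  10   5   4  65  66  65  27  78  80  56]
 [  4 170 171 171 171 172 171 171 171 170   9  69  59  81  67  65 323 329 252  73]
 [  5 171 171 172 168   4   4 169 171   9   9  83  79  78  90   5 324 329 327  61]
 [  5   5  12  15   4   3   5  12  13   3   2  74  80  85   5   4  47  76 110   2]
 [  4   5   5   4   5  84  82   6   4   4   8   9   9  71  11 145  61  54   5   6]
 [  5  84  92  89   5  95  84  51  50  45   8   9   5  11  13 160 162 335 336 438]]
```

{"api": "servo_tool", "payload": {"series": "0 0 0 -30 -8 0 1;0 0 0 -34 -10 0 1;0 0 0 -34 -10 0 1;0 0 0 -34 -10 0 1;0 0 0 -34 -10 0 1;0 0 0 -34 -10 0 1;0 0 0 -34 -10 0 1;0 0 0 -34 -10 0 1;0 0 0 -30 -8 0 1;0 0 0 0 0 0 1;0 0 0 0 0 0 1"}}

```text
time: 1.62
eef_pos: [468.9, 290.6, 205.2]
orientation: [[-0.902, 0.431, -0.001], [0.431, 0.902, 0.0], [0.001, -0.0, -1.0]]
wrist_force: [0.1, -0.1, -0.4]
finger_gap: 93.9
finger_force: 0.0
```

```bash
python3 - <<'E'
from h import *
np.set_printoptions(precision=1,suppress=True,linewidth=200)
f=env.grab_frame("wrist");cv2.imwrite("pics/w1.png",f["img"]);np.savez("w1",**f)
s=env.sense();print(s["time"],s["eef_pos"],s["joints"]);print(-np.array(f["R"]).T@np.array(f["t"]),f["R"],f["fx"])
print("base proj",proj(f,[520,262,50]))
X=cloud(f).reshape(-1,3);X=X[~np.isnan(X[:,0])]
m=(abs(X[:,2]-50)<5)&(abs(X[:,0]-520)<60)&(abs(X[:,1]-262)<60);print(m.sum(),cv2.minAreaRect(X[m][:,:2].astype(np.float32)) if m.sum() else 0,X[m].mean(0))
for l in("swivel_base","index_mark","socket"):
    for r in env.find_in(l,"wrist")[:2]: print(l,r["p"],np.array(r["pixel"]),pt(f,r["pixel"]))
E
```

```text
1.6667 [468.  291.5 205.3] [ 26.    5.2  78.3   0.   96.5 -38.6]
[401.3 322.5 383.8] [[ 0.4  0.9 -0. ]
 [ 0.9 -0.4  0.3]
 [ 0.2 -0.1 -1. ]] 340.9659543618699
base proj [np.float64(276.4043844506112), np.float64(249.73423948046855)]
1130 ((520.1203002929688, 264.0145568847656), (37.99791717529297, 38.70892333984375), 67.95506286621094) [519.5 264.3  48.7]
swivel_base 0.62 [278.6 234. ] [505.8 271.3  48.5]
index_mark 0.89 [276.3 229.7] [502.  270.5  43.5]
socket 0.84 [278.6 239.3] [510.8 268.9  49.2]
```

View pics/w1.png

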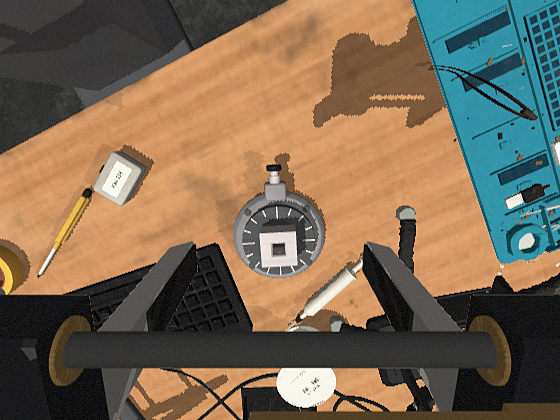

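The wrist view shows the turret top centred at ~(278,249), with the pin at ~(274,172). I'll turn the tool's closing line to world x and take a second view with the camera over the base.

{"api": "servo_tool", "payload": {"series": "0 0 6.46 0 0 -9.5 1;0 0 6.46 0 0 -9.5 1;0 0 6.46 0 0 -9.5 1;0 0 6.46 0 0 -9.5 1;0 0 6.46 0 0 -9.5 1;0 0 6.46 0 0 -9.5 1;0 0 6.46 0 0 -9.5 1;0 0 6.46 0 0 -9.5 1;0 0 6.46 0 0 -9.5 1;0 0 6.46 0 0 -9.5 1;0 0 0 -30 17 0 1;0 0 0 -30 17 0 1;0 0 0 -31 18 0 1;0 0 0 0 0 0 1;0 0 0 0 0 0 1"}}

```text
time: 3.07
eef_pos: [520.0, 200.5, 300.3]
orientation: [[0.001, 1.0, -0.0], [1.0, -0.001, 0.0], [0.0, -0.0, -1.0]]
wrist_force: [0.0, 0.1, 0.0]
finger_gap: 93.9
finger_force: 0.0
```

```bash
cat >> h.py <<'E'
def sq(f,c=(520,264)):
    """turret top: bright square at z=50 and dark hole"""
    u,v=map(int,proj(f,[c[0],c[1],50])); a=45
    g=cv2.cvtColor(f["img"],cv2.COLOR_BGR2GRAY); X=cloud(f)
    m=((abs(X[...,2]-50)<7)&(g>150)).astype(np.uint8); m[:v-a]=0;m[v+a:]=0;m[:,:u-a]=0;m[:,u+a:]=0
    cs=max(cv2.findContours(m,cv2.RETR_EXTERNAL,cv2.CHAIN_APPROX_NONE)[0],key=cv2.contourArea)
    P=np.array([pt(f,p[0],50)[:2] for p in cs],np.float32)
    fill=np.zeros_like(m);cv2.drawContours(fill,[cs],-1,1,-1)
    ys,xs=np.where((fill==1)&(g<130)); 
    return cv2.minAreaRect(P),(pt(f,(xs.mean(),ys.mean()),50)[:2],len(xs)) if len(xs) else 0,np.nanmedian(X[fill==1][:,2])
E
python3 - <<'E'
from h import *
np.set_printoptions(precision=1,suppress=True,linewidth=200)
f=env.grab_frame("wrist");cv2.imwrite("pics/w2.png",f["img"]);np.savez("w2",**f)
s=env.sense();print(s["time"],s["eef_pos"],s["orientation"]);print(-np.array(f["R"]).T@np.array(f["t"]))
g=np.load("w1.npz");print(sq(g));print(sq(f))
print("pin w1",pt(g,(274,169)),pt(g,(275,195)))
for l in("index_mark","socket"):
    for r in env.find_in(l,"wrist")[:2]: print(l,r["p"],np.array(r["pixel"]),pt(f,r["pixel"]))
E
```

```text
3.1167 [519.6 201.4 300.5] [[-0.  1. -0.]
 [ 1.  0.  0.]
 [ 0. -0. -1.]]
[521.1 275.7 478.9]
(((519.9193725585938, 264.11126708984375), (37.78047180175781, 37.63249206542969), 67.95489501953125), (array([520. , 264.3]), 145), np.float64(48.704948720302255))
(((520.52001953125, 264.2463684082031), (37.84526824951172, 37.711769104003906), 68.28309631347656), (array([520.8, 263.8]), 109), np.float64(48.80459923725299))
pin w1 [445.3 294.8  27.3] [471.8 283.2  23. ]
socket 0.69 [280.3 126.9] [521.5 263.9  24.5]
```

View pics/w2.png

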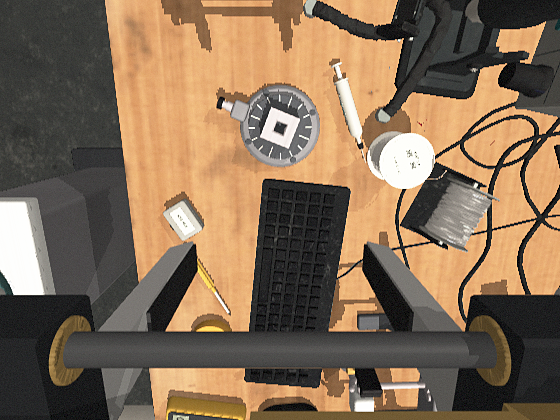

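The second view agrees: the turret is centred at (520,264) with its sides at -22°. Now on to a view over the clamp head.

{"api": "servo_tool", "payload": {"series": "0 0 0 -35 10 0 1;0 0 0 -36 10 0 1;0 0 0 -36 10 0 1;0 0 0 -36 10 0 1;0 0 0 -36 10 0 1;0 0 0 -36 10 0 1;0 0 0 -36 10 0 1;0 0 0 -36 11 0 1;0 0 0 -34 11 0 1;0 0 0 0 0 0 1;0 0 0 0 0 0 1"}}

```text
time: 4.13
eef_pos: [612.5, -120.3, 299.5]
orientation: [[0.0, 1.0, -0.001], [1.0, -0.0, 0.001], [0.001, -0.001, -1.0]]
wrist_force: [-0.9, 0.5, -0.0]
finger_gap: 94.1
finger_force: 0.0
```

```bash
python3 - <<'E'
from h import *
np.set_printoptions(precision=1,suppress=True,linewidth=200)
f=env.grab_frame("wrist");cv2.imwrite("pics/w3.png",cv2.resize(f["img"],(800,600)));np.savez("w3",**f)
s=env.sense();print(s["time"],s["eef_pos"]);print(-np.array(f["R"]).T@np.array(f["t"]))
X=cloud(f);g=cv2.cvtColor(f["img"],cv2.COLOR_BGR2GRAY)
m=(X[...,2]>140)&(X[...,2]<200)&(abs(X[...,0]-612)<40)&(abs(X[...,1]+60)<85)
P=X[m];print(m.sum())
for a,b in((140,150),(150,156),(156,165),(170,200)):
    q=P[(P[:,2]>a)&(P[:,2]<b)]; print(a,b,len(q),q.mean(0) if len(q) else 0, cv2.minAreaRect(q[:,:2].astype(np.float32)) if len(q)>3 else 0)
m=(X[...,2]>164)&(X[...,2]<174)&(X[...,0]>660);P=X[m];print("bar",len(P),P.min(0),P.max(0),cv2.minAreaRect(P[:,:2].astype(np.float32)))
for l in("clamp_head",):
    for r in env.find_in(l,"wrist")[:2]: print(l,r["p"],np.array(r["pixel"]),pt(f,r["pixel"]))
E
```

```text
4.1833 [ 612.4 -119.1  300.2]
[613.8 -45.2 478.2]
3932
140 150 1059 [618.2 -53.1 147.4] ((625.2637329101562, -56.564666748046875), (50.33359146118164, 139.96759033203125), 2.5605835914611816)
150 156 995 [622.8 -52.  152.3] ((626.6950073242188, -56.59065246582031), (52.80805206298828, 139.6251678466797), 2.471738338470459)
156 165 889 [618.8 -56.5 157.7] ((617.9688720703125, -57.01444625854492), (24.31223487854004, 94.25909423828125), 3.884082794189453)
170 200 878 [618.6 -49.8 183.7] ((618.724365234375, -56.884559631347656), (21.741212844848633, 119.79788208007812), 2.5423781871795654)
bar 3680 [ 690.7 -260.3  164. ] [718.2  21.  169.5] ((708.0758056640625, -119.32048034667969), (24.49641990661621, 281.543212890625), 2.168276071548462)
clamp_head 0.86 [286.1 125. ] [619.  -51.6 158.4]
```

View pics/w3.png

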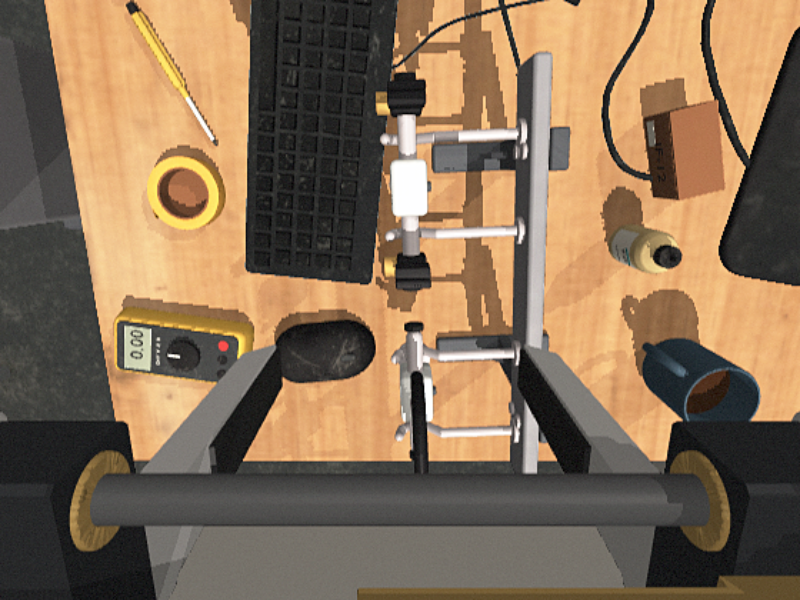

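The view shows the hub at (408,188) in the enlarged picture. The jaws are at (407,93) and (410,270), and the rack is turned ~2.4° clockwise. I'll refine the hub position.

```bash
python3 - <<'E'
from h import *
np.set_printoptions(precision=1,suppress=True,linewidth=200)
f=np.load("w3.npz");X=cloud(f);g=cv2.cvtColor(f["img"],cv2.COLOR_BGR2GRAY)
m=((g>200)&(X[...,2]>154)&(X[...,2]<164)&(abs(X[...,0]-618)<22)&(abs(X[...,1]+57)<25)).astype(np.uint8)
m=cv2.morphologyEx(m,cv2.MORPH_OPEN,np.ones((7,7)))
cs=max(cv2.findContours(m,0,1)[0],key=cv2.contourArea)
z=np.nanmedian(X[m>0][:,2]);print("z",z)
print(cv2.minAreaRect(np.array([pt(f,p[0],z)[:2] for p in cs],np.float32)))
# jaws
for y in(-4,-110):
    q=X[(X[...,2]>178)&(X[...,2]<200)&(abs(X[...,0]-618)<30)&(abs(X[...,1]-y)<25)];print("jaw",len(q),cv2.minAreaRect(q[:,:2].astype(np.float32)),np.median(q[:,2]))
# second view hub top from scene/side
for n in("scene","side"):
    h=np.load(n+".npz");Y=cloud(h);gg=cv2.cvtColor(h["img"],cv2.COLOR_BGR2GRAY)
    q=Y[(gg>170)&(Y[...,2]>120)&(Y[...,2]<164)&(abs(Y[...,0]-616)<20)&(abs(Y[...,1]+57)<22)];print(n,len(q),np.percentile(q,[3,50,97],axis=0))
E
```

```text
z 157.5946131863589
((618.9412841796875, -57.10451889038086), (22.057979583740234, 34.019649505615234), 0.8467975854873657)
jaw 493 ((616.5643920898438, -3.5238800048828125), (21.1673641204834, 12.929923057556152), 1.718519926071167) 183.39817052438326
jaw 382 ((621.0795288085938, -110.10228729248047), (21.777006149291992, 13.185782432556152), 2.2570767402648926) 183.15755771144623
scene 77 [[606.7 -77.5 149.3]
 [616.5 -67.2 157.3]
 [626.6 -46.2 159.3]]
side 123 [[609.1 -74.9 149.5]
 [617.5 -61.9 158.9]
 [628.5 -42.1 161.3]]
```

Jaws, hub and bar agree: the head is at (618.8,-57), yawed +2.4°, with its rod at ~145 mm. I'll turn, go over it and descend.

{"api": "servo_tool", "payload": {"series": "0 0 -2.4 0 0 0 0.3;0 0 0 20.8 3 0 0.3;0 0 0 20.8 3 0 0.3;0 0 0 20.8 3 0 0.3;0 0 0 0 0 20 0.3;0 0 0 0 0 30 0.3;0 0 0 0 0 30 0.3;0 0 0 0 0 30 0.3;0 0 0 0 0 25 0.3;0 0 0 0 0 17 0.3;0 0 0 0 0 15 0.3;0 0 0 0 0 10 0.3;0 0 0 0 0 0 0.3;0 0 0 0 0 0 0.3"}}

```text
time: 5.4
eef_pos: [618.5, -56.2, 123.9]
orientation: [[-0.044, 0.999, 0.0], [0.999, 0.044, 0.0], [0.0, 0.0, -1.0]]
wrist_force: [0.9, -0.4, 0.7]
finger_gap: 61.4
finger_force: 0.0
```

```bash
python3 - <<'E'
from h import *
np.set_printoptions(precision=1,suppress=True,linewidth=200)
s=env.sense();print(s["time"],s["eef_pos"],s["orientation"],s["wrist_force"],s["finger_gap"])
w=env.grab_frame("wrist")["img"];a=env.grab_frame("scene")["img"][150:300,260:420];b=env.grab_frame("side")["img"][150:300,260:420]
o=np.hstack([cv2.resize(i,(400,400)) for i in(a,b)]);cv2.imwrite("pics/c1.png",o)
E
```

```text
5.4 [618.5 -56.2 123.9] [[-0.  1.  0.]
 [ 1.  0.  0.]
 [ 0.  0. -1.]] [ 0.9 -0.4  0.7] 61.366174406637015
```

View pics/c1.png

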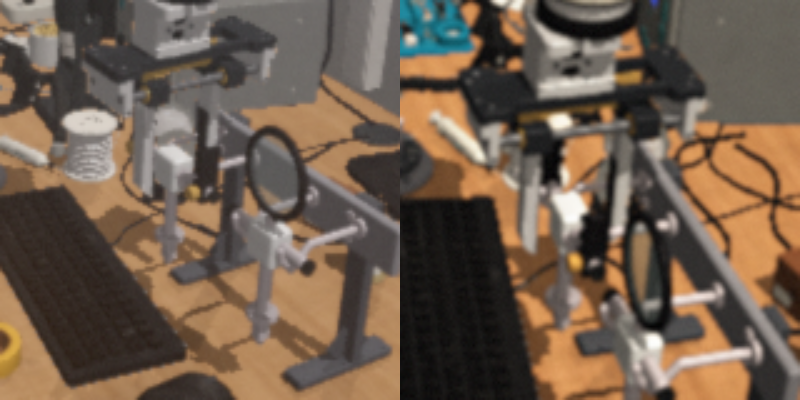

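The picture shows the fingers astride the hub, at ~(175,165) on the left and ~(570,210) on the right, clear of everything. I'll close, lift gently and read the state.

{"api": "servo_tool", "payload": {"series": "0 0 0 0 0 0 -1;0 0 0 0 0 0 -1;0 0 0 0 0 0 -1;0 0 0 0 0 0 -1;0 0 0 0 0 0 -1;0 0 0 0 0 0 -1;0 0 0 0 0 0 -1;0 0 0 0 0 -3 -1;0 0 0 0 0 -8 -1;0 0 0 0 0 -8 -1;0 0 0 0 0 -8 -1;0 0 0 0 0 -8 -1;0 0 0 0 0 0 -1"}}

```text
time: 6.63
eef_pos: [620.0, -57.8, 161.6]
orientation: [[-0.042, 0.999, 0.005], [0.999, 0.042, -0.001], [-0.001, 0.005, -1.0]]
wrist_force: [0.1, 0.5, -3.2]
finger_gap: 23.8
finger_force: 30.0
```

{"api": "servo_tool", "payload": {"series": "0 0 0 0 0 -8 -1;0 0 0 0 0 -8 -1;0 0 0 0 0 -6 -1;0 0 0 0 -10 0 -1;0 0 0 0 -20 0 -1;0 0 0 0 -20 0 -1;0 0 0 0 -20 0 -1;0 0 0 0 -20 0 -1;0 0 0 0 -20 0 -1;0 0 0 0 -10 0 -1;0 0 6 0 0 0 -1;0 0 6 0 0 0 -1;0 0 6 0 0 0 -1;0 0 6.3 0 0 0 -1;0 0 0 0 0 0 -1;0 0 0 0 0 0 -1"}}

```text
time: 7.97
eef_pos: [499.1, -62.7, 180.8]
orientation: [[0.37, 0.929, 0.001], [0.929, -0.37, 0.0], [0.0, 0.001, -1.0]]
wrist_force: [0.0, -0.7, -3.7]
finger_gap: 24.0
finger_force: 30.0
```

```bash
python3 - <<'E'
from h import *
np.set_printoptions(precision=3,suppress=True,linewidth=200)
ps=[]
for n in("scene","side"):
    f=env.grab_frame(n);np.savez(n+"2",**f);s=env.sense();ps.append(s["eef_pos"])
print(s["time"],np.array(ps),s["orientation"],s["wrist_force"],s["finger_gap"])
ims=[]
T=np.mean(ps,0)
for n in("scene","side"):
    f=np.load(n+"2.npz");u,v=map(int,proj(f,T)); print(n,u,v)
    ims.append(cv2.resize(f["img"][max(v-60,0):v+60,u-40:u+40],(400,600),interpolation=cv2.INTER_CUBIC))
cv2.imwrite("pics/d1.png",np.hstack(ims))
E
```

```text
8.0667 [[499.015 -62.753 180.719]
 [498.95  -62.706 180.642]] [[ 0.371  0.929  0.   ]
 [ 0.929 -0.371  0.   ]
 [ 0.     0.    -1.   ]] [-0.258  0.651 -3.434] 23.141881046678666
scene 286 208
side 268 224
```

View pics/d1.png

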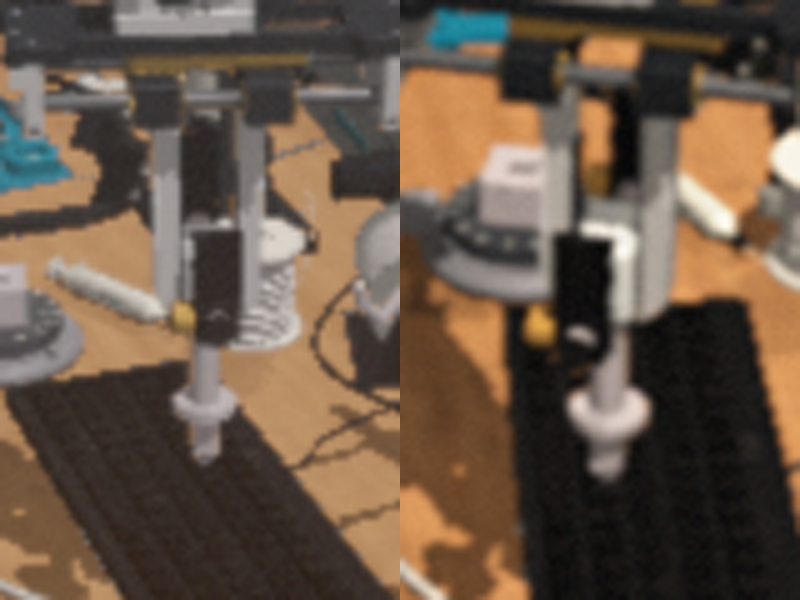

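The head is upright in the grip, with its tang tip at (206,458) on the left and (605,475) on the right. I'll go over the socket and check the near jaw relative to the tool.

{"api": "servo_tool", "payload": {"series": "0 0 0 15.5 -5 0 -1;0 0 0 31 -10.1 0 -1;0 0 0 31 -10.1 0 -1;0 0 0 31 -10.1 0 -1;0 0 0 31 -10.1 0 -1;0 0 0 31 -10.1 0 -1;0 0 0 31 -10.1 0 -1;0 0 0 31 -10.1 0 -1;0 0 0 31 -10.1 0 -1;0 0 0 31 -10.1 0 -1;0 0 0 17 -5.6 0 -1;0 0 0 0 0 0 -1;0 0 0 0 0 15 -1;0 0 0 0 0 15 -1;0 0 0 0 0 0 -1;0 0 0 0 0 0 -1"}}

```text
time: 9.4
eef_pos: [519.9, 263.3, 149.3]
orientation: [[0.372, 0.928, -0.003], [0.928, -0.372, -0.001], [-0.002, -0.002, -1.0]]
wrist_force: [0.2, -0.1, -2.8]
finger_gap: 24.0
finger_force: 30.0
```

```bash
python3 - <<'E'
from h import *
np.set_printoptions(precision=2,suppress=True,linewidth=200)
ps=[]
for n in("wrist","scene","side"):
    f=env.grab_frame(n);np.savez(n+"3",**f);s=env.sense();ps.append(s["eef_pos"])
print(s["time"],np.array(ps),s["wrist_force"]);T=np.mean(ps,0);R=np.array(s["orientation"]);print(R)
f=np.load("wrist3.npz");X=cloud(f).reshape(-1,3);P=(X-T)@R;P=P[~np.isnan(P[:,0])]
q=P[(P[:,0]>35)&(P[:,0]<75)&(abs(P[:,1])<25)&(P[:,2]<-50)&(P[:,2]>-75)]
print("near jaw tool",len(q),np.median(q,0),q.min(0),q.max(0),cv2.minAreaRect(q[:,:2].astype(np.float32)))
o=[cv2.resize(f["img"][60:360,100:460],(480,400))[:, :]]
for n in("scene","side"):
    g=np.load(n+"3.npz");u,v=map(int,proj(g,[520,264,90]));o.append(cv2.resize(g["img"][v-40:v+40,u-16:u+16],(160,400),interpolation=cv2.INTER_CUBIC))
cv2.imwrite("pics/e1.png",np.hstack(o))
E
```

```text
9.55 [[520.68 263.61 150.62]
 [521.15 263.83 151.46]
 [521.36 263.95 151.85]] [ 0.44  0.06 -2.3 ]
[[ 0.37  0.93  0.  ]
 [ 0.93 -0.37  0.  ]
 [ 0.    0.   -1.  ]]
near jaw tool 2341 [ 55.11   0.31 -57.73] [ 47.3  -10.56 -61.93] [ 60.64  11.48 -50.03] ((53.96604919433594, 0.4508953094482422), (22.049720764160156, 13.330111503601074), 89.82723236083984)
```

View pics/e1.png

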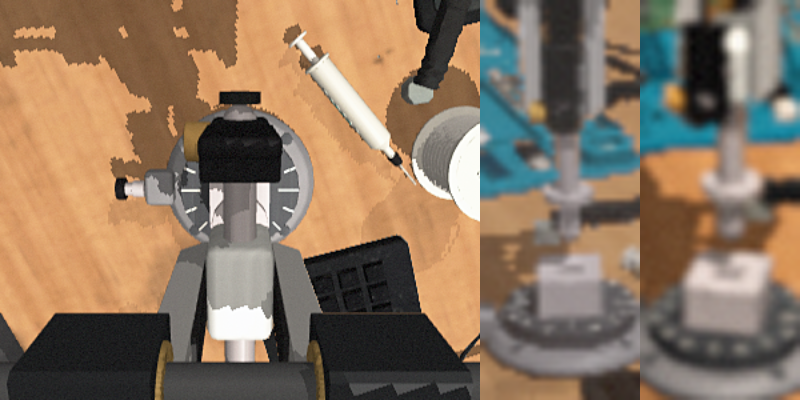

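The head is centred over the turret with its tip ~15 mm above the mouth. I'll correct about 0.6 mm and enter carefully.

{"api": "servo_tool", "payload": {"series": "0 0 0 -0.6 -0.6 4 -1;0 0 0 0 0 6 -1;0 0 0 0 0 5 -1;0 0 0 0 0 3 -1;0 0 0 0 0 3 -1;0 0 0 0 0 3 -1;0 0 0 0 0 0 -1;0 0 0 0 0 0 -1"}}

```text
time: 10.22
eef_pos: [519.7, 263.8, 126.2]
orientation: [[0.372, 0.928, -0.001], [0.928, -0.372, -0.0], [-0.0, -0.0, -1.0]]
wrist_force: [-0.6, 0.3, -3.1]
finger_gap: 23.7
finger_force: 30.0
```

{"api": "servo_tool", "payload": {"series": "0 0 0 0 0 2.5 -1;0 0 0 0 0 2.5 -1;0 0 0 0 0 2.5 -1;0 0 0 0 0 2.5 -1;0 0 0 0 0 0 -1;0 0 0 0 0 0 -1"}}

```text
time: 10.72
eef_pos: [519.3, 263.9, 115.7]
orientation: [[0.372, 0.928, -0.001], [0.928, -0.372, -0.0], [-0.001, -0.001, -1.0]]
wrist_force: [-1.1, 0.5, -5.7]
finger_gap: 24.1
finger_force: 30.0
```

{"api": "servo_tool", "payload": {"series": "0 0 0 0 0 2 -1;0 0 0 0 0 2 -1;0 0 0 0 0 2 -1;0 0 0 0 0 2 -1;0 0 0 0 0 0 -1;0 0 0 0 0 0 -1"}}

```text
time: 11.22
eef_pos: [519.6, 263.9, 107.7]
orientation: [[0.372, 0.928, -0.001], [0.928, -0.372, -0.0], [-0.0, -0.001, -1.0]]
wrist_force: [-2.3, 0.1, -3.7]
finger_gap: 23.9
finger_force: 30.0
```

{"api": "servo_tool", "payload": {"series": "0 0 0 0 0 1 -1;0 0 0 0 0 1 -1;0 0 0 0 0 1 -1;0 0 0 0 0 0.5 -1;0 0 0 0 0 0 -1;0 0 0 0 0 0 -1"}}

```text
time: 11.72
eef_pos: [519.7, 263.9, 104.9]
orientation: [[0.373, 0.928, -0.0], [0.928, -0.373, 0.0], [0.0, -0.0, -1.0]]
wrist_force: [-3.5, -1.1, -2.1]
finger_gap: 24.3
finger_force: 30.0
```

{"api": "servo_tool", "payload": {"series": "0 0 0 0 0 1 -1;0 0 0 0 0 1 -1;0 0 0 0 0 0 -1;0 0 0 0 0 0 -1"}}

```text
time: 12.05
eef_pos: [519.8, 264.0, 104.4]
orientation: [[0.372, 0.928, 0.001], [0.928, -0.372, 0.001], [0.001, 0.0, -1.0]]
wrist_force: [-4.7, -0.3, 4.9]
finger_gap: 24.1
finger_force: 30.0
```

{"api": "servo_tool", "payload": {"series": "0 0 0 0 0 1 -1;0 0 0 0 0 1 -1;0 0 0 0 0 0 -1;0 0 0 0 0 0 -1"}}

```text
time: 12.38
eef_pos: [520.0, 264.1, 104.3]
orientation: [[0.372, 0.928, 0.002], [0.928, -0.372, 0.001], [0.002, 0.001, -1.0]]
wrist_force: [-6.9, -1.0, 11.4]
finger_gap: 23.8
finger_force: 30.0
```

```bash
python3 - <<'E'
from h import *
np.set_printoptions(precision=2,suppress=True,linewidth=200)
F=[];ps=[]
for i,n in enumerate(("wrist","scene","side")):
    f=env.grab_frame(n);np.savez(n+"4",**f);s=env.sense();F.append(s["wrist_force"]);ps.append(s["eef_pos"])
print(s["time"],np.array(F),np.array(ps))
X=cloud(np.load("wrist4.npz")).reshape(-1,3);T=np.mean(ps,0);R=np.array(s["orientation"]);P=(X-T)@R;P=P[~np.isnan(P[:,0])]
q=P[(P[:,0]>35)&(P[:,0]<75)&(abs(P[:,1])<25)&(P[:,2]<-50)&(P[:,2]>-75)];print("jaw",q.min(0),q.max(0),np.median(q,0), "world top",T[2]-np.percentile(q[:,2],2))
o=[]
for n in("scene","side"):
    g=np.load(n+"4.npz");u,v=map(int,proj(g,[520,264,60]));o.append(cv2.resize(g["img"][v-30:v+30,u-40:u+40],(400,300),interpolation=cv2.INTER_CUBIC))
cv2.imwrite("pics/f1.png",np.hstack(o))
E
```

```text
12.5333 [[-7.36 -2.35 10.89]
 [-6.58 -2.02 12.28]
 [-7.26 -1.23 11.06]] [[519.98 264.14 104.28]
 [520.   264.14 104.29]
 [519.98 264.14 104.3 ]]
jaw [ 48.42  -9.83 -64.66] [ 61.35  12.26 -50.23] [ 56.08   1.33 -59.84] world top 167.5206760269854
```

View pics/f1.png

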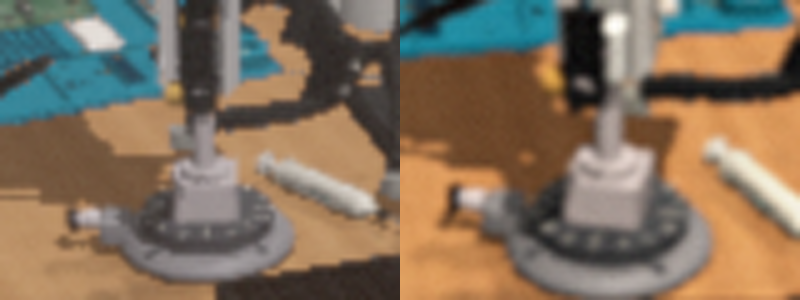

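The collar sits on the turret: the jaw top reads ~167.5 mm against 168 expected, and z no longer moves under load. I'll relieve the side force, lean to ~20 N and check.

{"api": "servo_tool", "payload": {"series": "0 0 0 -0.4 -1 1 -1;0 0 0 0 0 1 -1;0 0 0 0 0 0.5 -1;0 0 0 0 0 0 -1;0 0 0 0 0 0 -1"}}

```text
time: 12.95
eef_pos: [520.0, 264.5, 104.2]
orientation: [[0.372, 0.928, 0.005], [0.928, -0.372, 0.002], [0.004, 0.004, -1.0]]
wrist_force: [-7.2, -3.1, 17.3]
finger_gap: 23.6
finger_force: 30.0
```

{"api": "servo_tool", "payload": {"series": "0 0 2 0 0 0.5 -1;0 0 3 0 0 0.5 -1;0 0 3 0 0 0 -1;0 0 3 0 0 0 -1;0 0 3 0 0 0 -1;0 0 3 0 0 0 -1;0 0 3 0 0 0 -1;0 0 3 0 0 0 -1;0 0 3 0 0 0 -1;0 0 0 0 0 0 -1"}}

```text
time: 13.78
eef_pos: [520.9, 265.0, 104.0]
orientation: [[0.742, 0.67, 0.008], [0.67, -0.742, 0.004], [0.008, 0.003, -1.0]]
wrist_force: [-7.9, -1.4, 19.3]
finger_gap: 23.7
finger_force: 30.0
```

```bash
python3 - <<'E'
from h import *
np.set_printoptions(precision=2,suppress=True,linewidth=200)
f=env.grab_frame("wrist");s=env.sense();R=np.array(s["orientation"])
print(s["time"],s["wrist_force"],s["wrist_torque"],s["eef_pos"],"yaw",np.degrees(np.arctan2(R[1,1],R[0,1])))
for n in("scene","side"):
    g=env.grab_frame(n);o=np.load(n+"4.npz")
    # pin region patch shift relative to the earlier picture
    u,v=map(int,proj(o,[460,288,24])); t=cv2.cvtColor(o["img"],6)[v-8:v+9,u-10:u+11]; w=cv2.cvtColor(g["img"],6)[v-16:v+17,u-18:u+19]
    _,m,_,l=cv2.minMaxLoc(cv2.matchTemplate(w,t,cv2.TM_CCOEFF_NORMED));print(n,"pin patch shift px",l[0]-8,l[1]-8,m)
E
```

```text
13.8333 [-7.28 -0.99 19.83] [-0.28  1.84  0.21] [520.96 264.97 104.02] yaw -47.85788719065722
scene pin patch shift px 0 0 0.7609098553657532
side pin patch shift px 0 -1 0.8004459738731384
```

The pin hasn't moved and the force is ~20 N, so I'll keep turning.

{"api": "servo_tool", "payload": {"series": "0 0 3 0 0 0.3 -1;0 0 3 0 0 0 -1;0 0 3 0 0 0 -1;0 0 3 0 0 0 -1;0 0 3 0 0 0 -1;0 0 3 0 0 0 -1;0 0 3 0 0 0 -1;0 0 3 0 0 0 -1;0 0 3 0 0 0 -1;0 0 3 0 0 0 -1;0 0 3 0 0 0 -1;0 0 3 0 0 0 -1;0 0 3 0 0 0 -1;0 0 3 0 0 0 -1;0 0 3 0 0 0 -1;0 0 3 0 0 0 -1;0 0 0 0 0 0 -1;0 0 0 0 0 0 -1"}}

```text
time: 15.43
eef_pos: [521.8, 264.6, 104.0]
orientation: [[0.995, -0.102, 0.01], [-0.102, -0.995, 0.003], [0.01, -0.004, -1.0]]
wrist_force: [-6.2, -1.7, 18.9]
finger_gap: 23.8
finger_force: 30.0
```

```bash
cat > chk.py <<'E'
from h import *
np.set_printoptions(precision=2,suppress=True,linewidth=200)
f=env.grab_frame("wrist");np.savez("wrist5",**f);s=env.sense();R=np.array(s["orientation"])
print(s["time"],s["wrist_force"],s["wrist_torque"],s["eef_pos"],"yaw",np.degrees(np.arctan2(R[1,1],R[0,1])))
for n in("scene","side"):
    g=env.grab_frame(n);np.savez(n+"5",**g);o=np.load(n+"4.npz")
    u,v=map(int,proj(o,[460,288,24])); t=cv2.cvtColor(o["img"],6)[v-8:v+9,u-10:u+11]; w=cv2.cvtColor(g["img"],6)[v-16:v+17,u-18:u+19]
    _,m,_,l=cv2.minMaxLoc(cv2.matchTemplate(w,t,cv2.TM_CCOEFF_NORMED));print(n,"pin patch shift px",l[0]-8,l[1]-8,m)
    X=cloud(g).reshape(-1,3);m=(abs(X[:,2]-49.5)<4)&(abs(X[:,0]-520)<32)&(abs(X[:,1]-264)<32)
    if m.sum()>5: print("top",m.sum(),cv2.minAreaRect(X[m][:,:2].astype(np.float32)))
E
python3 chk.py
```

```text
15.4833 [-5.69 -2.08 17.81] [-0.68  1.5   0.12] [521.77 264.56 103.97] yaw -95.85140408978951
scene pin patch shift px 0 0 0.6081219911575317
top 55 ((521.399658203125, 260.1180114746094), (41.02760696411133, 38.285072326660156), 87.62799072265625)
side pin patch shift px 6 4 0.6468527317047119
top 88 ((521.3889770507812, 262.2016906738281), (42.6393928527832, 38.41520690917969), 87.43560791015625)
```

{"api": "servo_tool", "payload": {"series": "0 0 -3 0 0 0 -1;0 0 -3 0 0 0 -1;0 0 0 0 0 -1.5 -1;0 0 0 0 0 -1.5 -1;0 0 0 0 0 -1 -1;0 0 0 0 0 0 -1;0 0 0 0 0 0 -1"}}

```text
time: 16.17
eef_pos: [521.6, 264.7, 104.2]
orientation: [[1.0, 0.002, 0.008], [0.002, -1.0, 0.003], [0.008, -0.003, -1.0]]
wrist_force: [-1.1, 0.9, 8.8]
finger_gap: 23.9
finger_force: 30.0
```

```bash
python3 chk.py
```

```text
16.2167 [-1.52  0.96  7.67] [ 0.05  0.31 -0.02] [521.56 264.69 104.22] yaw -89.87641342549169
scene pin patch shift px 0 0 0.6697249412536621
top 57 ((520.7230224609375, 262.5418701171875), (38.69594955444336, 43.1392936706543), 1.900958776473999)
side pin patch shift px 6 4 0.6593978404998779
top 92 ((522.0944213867188, 263.093505859375), (39.01487731933594, 45.75270080566406), 0.051140978932380676)
```

Third click reached. I'll open, back straight up and away, and look.

{"api": "servo_tool", "payload": {"series": "0 0 0 0 0 -0.8 -1;0 0 0 0 0 0 -1;0 0 0 0 0 0 -0.2;0 0 0 0 0 0 0.1;0 0 0 0 0 0 0.1;0 0 0 0 0 0 0.1;0 0 0 0 0 0 0.1;0 0 0 0 0 -5 0.1;0 0 0 0 0 -15 0.1;0 0 0 0 0 -25 0.1;0 0 0 0 0 -35 0.1;0 0 0 0 0 -35 0.1;0 0 0 0 0 -35 0.1;0 0 0 0 0 -35 0.1;0 0 0 -35 0 0 0.1;0 0 0 -35 0 0 0.1;0 0 0 -20 0 0 0.1;0 0 0 0 0 0 0.1;0 0 0 0 0 0 0.1"}}

```text
time: 17.9
eef_pos: [428.5, 263.8, 288.0]
orientation: [[1.0, 0.003, 0.002], [0.003, -1.0, 0.001], [0.002, -0.001, -1.0]]
wrist_force: [1.0, 0.4, 1.2]
finger_gap: 51.7
finger_force: 0.0
```

```bash
cat > fin.py <<'E'
from h import *
np.set_printoptions(precision=1,suppress=True,linewidth=200)
f=env.grab_frame("wrist");np.savez("wrist6",**f);s=env.sense();print(s["time"],s["eef_pos"],s["finger_gap"],s["wrist_force"])
print("proj socket",proj(f,[520,264,50]),"index0",proj(f,[464,286,24]))
X=cloud(f).reshape(-1,3);X=X[~np.isnan(X[:,0])]
q=X[(X[:,2]>160)&(X[:,2]<175)&(abs(X[:,0]-520)<85)&(abs(X[:,1]-264)<40)]
for k in(q[q[:,0]<520],q[q[:,0]>520]):
    if len(k)>5: print("jaw",len(k),cv2.minAreaRect(k[:,:2].astype(np.float32)),np.median(k,0))
q=X[(abs(X[:,2]-49)<3)&(abs(X[:,0]-520)<35)&(abs(X[:,1]-264)<35)]
if len(q)>5: print("top",len(q),cv2.minAreaRect(q[:,:2].astype(np.float32)))
for l in("index_mark","swivel_base"):
    for r in env.find_in(l,"wrist")[:2]: print(l,r["p"],np.array(r["pixel"]),pt(f,r["pixel"]))
g=env.grab_frame("side");u,v=map(int,proj(g,[520,264,90]))
cv2.imwrite("pics/g1.png",np.hstack([cv2.resize(f["img"],(533,400)),cv2.resize(g["img"][v-40:v+40,u-26:u+26],(260,400),interpolation=cv2.INTER_CUBIC)]))
E
python3 fin.py
```

```text
17.95 [429.2 263.7 287.4] 51.64530105214365 [ 0.6 -0.2 -0.3]
proj socket [np.float64(278.9718144945846), np.float64(104.8565793882205)] index0 [np.float64(261.7451056120843), np.float64(151.10931529270445)]
jaw 370 ((469.4262390136719, 263.54180908203125), (12.164554595947266, 21.35160255432129), 0.5752442479133606) [469.2 263.6 164.4]
jaw 517 ((575.695556640625, 264.40411376953125), (12.841397285461426, 21.793601989746094), 0.33510690927505493) [575.9 264.7 164.3]
top 222 ((521.8138427734375, 263.63916015625), (37.24391555786133, 37.42302703857422), 1.9545457363128662)
index_mark 0.57 [266.5 103.4] [518.2 275.4 136.2]
swivel_base 0.62 [264.3 108.8] [515.6 281.3  48.2]
```

View pics/g1.png

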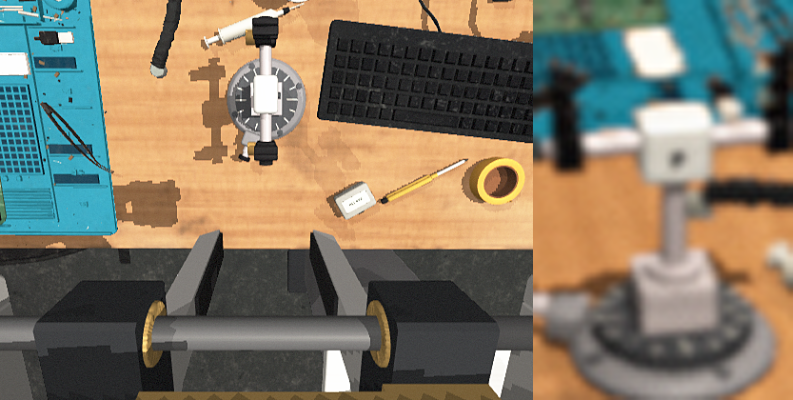

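The head stands upright with its collar flush, and the jaws now lie along world x. The pin tip shows at ~(243,155). I'll make a quick pin check before handing in.

```bash
python3 - <<'E'
from h import *
f=np.load("wrist6.npz");print(pt(f,(243*1.05,156*1.05),24),proj(f,[445.3,294.8,27.3]))
X=cloud(f);q=X[(X[...,2]>14)&(X[...,2]<34)&(X[...,0]<462)&(X[...,0]>420)&(abs(X[...,1]-290)<30)];print(len(q),q.min(0),q.mean(0))
g=np.load("w1.npz");X=cloud(g);q=X[(X[...,2]>14)&(X[...,2]<34)&(X[...,0]<462)&(X[...,0]>420)&(abs(X[...,1]-290)<30)];print(len(q),q.min(0),q.mean(0))
E
```

```text
[447.66883451 294.71559273  24.        ] [np.float64(254.9334456683888), np.float64(165.96959832816592)]
116 [440.59781345 285.94482532  14.17298397] [449.94773504 292.64648252  24.93783515]
294 [438.70612184 274.93212367  16.51944473] [451.46690367 290.16242765  24.01833156]
```

The pin is within ~3 mm of where it started, so I'm handing in.

```bash
python3 -c "
from workcell import env
print(env.sign_off())"
```

```text
the job is handed in; nothing more can be done
None
```

The clamp head is plugged fully home and turned three clicks clockwise, the base shifted only about 2–3 mm, and the magnifier head was left hanging; the job was handed in at about 18 s, with no verdict shown.

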